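# Load the third slat into the angle-drilling ramp

### The arm

A 6-joint arm with a two-finger parallel gripper is mounted at the origin on a cart in front of the work surface, level with it; the furniture and walls round the work are solid. World frame = base frame: x ahead of the robot, y to its left, z up, the work surface at z = 0. Lengths are in m, angles in rad, forces in N, time in s.
With the tool pointing down it reaches from about 0.35 to 0.975 m from the base axis. Payload 4.9 kg.
Tool frame: the origin (TCP) lies midway between the tips of the shut fingers; the grasp point (between the pads) lies 19 mm behind it; z points along the fingers, y is the line along which they close (so a half turn about z gives the same grasp; the last joint's range is limited). The gripper opens to 85 mm and grips with 20 to 120 N. Pads are 22 mm wide; open, the fingers measure 114 mm over their backs; the gripper's body (76 mm by 85 mm) begins 54 mm behind the grasp point. The pads swing forward as they close: fully open they stand 13 mm farther back than shut.
Start: joints at [-1.271, 0.053, 1.613, -0, 1.476, -0.119], TCP at [0.254, -0.571, 0.231] pointing down, gripper open.
Joint ranges: [-3.01, 3.01], [-1.01, 2.22], [0.06, 2.58], [-1.02, 4.17], [0.09, 2.62], [-3.14, 3.14]. Speed limits (rad/s): [2.57, 2.57, 3.14, 3.14, 3.14, 3.14].

### API

Orientations are given as a unit quaternion [w, x, y, z].
In Python, from plant import manip, grab_frame, camera_params gives the robot as it stands (manip), with the cameras as plain functions.
- The arm moves only by the shell command python3 shift.py, which reads ROWS from standard input. ROWS is a JSON list that holds a single list of rows (three levels of brackets), with 1 to 5 rows, each of 7 numbers: the opening from 0.0 (shut) to 1.0 (fully open), then dx, dy, dz in normalised numbers (1 is 0.2 m), then a rotation vector rx, ry, rz in shares of pi rad (1.0 is pi rad); each row shifts and turns the commanded pose from where the row before left it, along the tool's axes as they then stand; what a row does not reach is not made up. A row lasts 1/8 s, in which the tool goes at most 0.0625 m and 0.188 rad, less where a joint would pass 70% of its speed; a pose out of reach is approached as far as the arm can. The fingers move at their own pace and stop on an object; the grip force is fixed at half the most. Time passes only in rows, so rows that do not move let the fingers close. It prints the time, the measured TCP pose, the force, the opening and the grip force at its end. A shift or turn number past 1, either way, is cut back to 1. Input that does not fit is refused with a message, and nothing moves.
- manip.state(): the state, without advancing time (a new reading comes with each control period).
- grab_frame(name): name is "side" or "top"; returns the picture (384x512x3 uint8, red, green, blue); there is no depth.
- camera_params(name): a dict with "intrinsics" (3x3 intrinsics, pixels), "k1" (the pictures are not rectified: a ray, as slopes to the right and down, at radius r is drawn at 1 + k1 r^2 times it, then the intrinsics apply), "xyz" and "orientation" of the camera in the world. Camera axes: x right, y down, z forward; pixel columns grow to the right and rows downward; lengths in m; the calibration is good to about 2 mm. A picture is of the moment at which its call begins. camera_params takes no time and is no camera call.
- manip.job_done(): hands the job in; it is judged then, once.
The state is a dict: "time": time; "joint_pos": joint angles; "joint_vel": joint speeds; "joint_efforts": joint torques, N m; "tool_pos": TCP position; "tool_rot": TCP orientation; "contact_force": force on the tool from outside, world axes, zero at the start; "ft_torque": the same for the moment, N m; "gripper_width": opening from 0.0 (shut) to 1.0 (fully open); "grasp_force": force on a finger pad.
Only numpy, scipy, OpenCV 4.12 (cv2) and the standard library are available. Lean on these libraries where they do the work, as an engineer would, in place of code of your own. Each camera call takes 0.05 s, during which the arm holds its last target. There are 200 camera calls.

### The job

Three chair slats are to be drilled as one stack, and two of them already lie on the sloping drilling ramp under its sprung steel hold-down. Tuck the loose dark slat from the bench in on top of these two: slide it lengthwise down the slope under the hold-down's turned-up toe until it butts against the end stop, and let go, so that the hold-down presses all three flat, squarely stacked and home against the stop. Leave the other things on the bench where they are.

Things in the scene. Friction and masses are not known exactly. Their poses are not given: they have to be found in the camera images.
- slat_new: the loose slat to load: dark wood, 200 x 60 x 12 mm, about 0.11 kg, lying flat on the worktop, on the right or on the left of the ramp. Origin: centre of its underside; x along its length, y across its width, z up through its thickness. Two pale pencil crosses on its top face, 65 mm either side of the middle; its two ends are alike. The 60 mm width can be gripped from above
- slat_mid: the upper of the two like slats already in the ramp; same size, origin and axes as slat_new (its x runs up the slope, its z out of the bed). Its underside is 12 mm above the bed, its top face 24 mm; its lower end touches the end stop and its upper end is 200 mm up the slope
- slat_low: the lower of the two slats in the ramp, flat on the bed; same size, origin and axes as slat_mid
- ramp: the angle-drilling ramp, screwed to the worktop: plywood base board 275 x 150 x 12 mm with two plywood wedges that carry the bed. Origin: on the worktop, 8 mm from the base's middle towards its high end; x points level from the low end (nearer the robot) to the high end, z up
- bed: the ramp's sloping plywood bed, 28 degrees (0.49 rad) to the worktop, 112 mm wide, reaching 223 mm up from the end stop (a wooden block, 40 mm high). Origin: on the bed's surface at the middle of the stop's upslope face, 52 mm above the worktop; x points up the slope, y across, z square out of the bed. A slat that is home has its origin at x = 100 mm, y = 0
- mouth (a point): middle of the gap between the two black cheeks' flared upper ends: bed frame x = 91 mm, z = 24 mm (top face of the two slats). The cheeks stand at x = -43 to 91 mm, 68 mm apart (4 mm to spare either side of a slat), wider at the flared last 20 mm; up to 47 mm high, 32 mm at the flares. Beyond x = 95 mm both sides of the stack are free
- hold_down (a joint): angle of the sprung hold-down about its pin, rad: 0 when resting on two slats, about 0.15 on three, positive as it lifts (up to 0.8). The spring presses on the stack with 3 to 5 N. An edge pushed down the slope beneath the toe lifts the hold-down by itself; this takes about 5 to 15 N
- presser (a point): middle of the white presser bar (6 mm radius, 50 mm long across the bed) at the low point of the hold-down: bed frame x = 52 mm, z = 30 mm on two slats. A cranked steel leaf 44 mm wide joins it, over the top of the stop, to the pin, which lies across the bed at x = -30 mm, z = 34 mm
- hold_down_tip (a point): middle of the red-edged tip of the hold-down's turned-up toe, a flat plate 44 mm wide that rises at 19 degrees to the bed from the presser: bed frame x = 111 mm, z = 46 mm on two slats (underside 43 mm above the bed there, so a third slat, with its top at 36 mm, enters below it)
- sanding_block: bystander: cork sanding block, 116 x 80 x 26 mm, flat on the worktop on the other side of the ramp than slat_new. Origin: centre of its underside
- bin_screws: bystander: dark grey small-parts bin with screws, 102 x 110 x 52 mm, at the back. Origin: centre of its underside
- bin_bolts: bystander: like dark grey bin with small bolts, 102 x 110 x 52 mm, at the back. Origin: centre of its underside
- pliers: bystander: combination pliers with red and orange grips, 176 mm long, 57 mm wide, 16 mm thick, lying flat on the left. Origin: at the handle end; z runs along them to the jaws
- hammer: bystander: joiner's hammer lying flat at the back in front of the bins, 270 mm long, head 105 mm across. Origin: end of the haft; z runs along the haft to the head

How it is judged:
By the outcome, as a careful person would: the job done as asked, in the order asked, and still so for the second after the job is handed in, with the robot touching nothing.
It also fails if it takes over 45 s, if anything falls off the work surface, if the arm or the gripper's body presses on something with over 40 N, if the wrist force passes 120 N, or if a joint passes its speed limit or range.

## Working session

There is one attempt and no reset: what is moved stays moved. The work goes in short steps, Python scripts to look and compute and a shell command to move; the robot and the scene stay as the last step left them, time stands still between calls to the robot, and variables do not carry over. Pictures are saved under pics/ and viewed, at most 10 in all, crops included, and the job is handed in when it is done.

```bash
ls; mkdir -p pics; python3 - <<'E'
from plant import manip, grab_frame, camera_params
import cv2
for n in("side","top"):
    im=grab_frame(n); cv2.imwrite(f"pics/{n}0.png",cv2.resize(im[:,:,::-1],(800,600),interpolation=cv2.INTER_CUBIC))
    cv2.imwrite(f"/tmp/{n}0.png",im[:,:,::-1])
    print(n,camera_params(n))
print(manip.state())
E
```

```text
pics
plant.py
shift.py
side {'intrinsics': array([[402.26045849,   0.        , 255.02761779],
       [  0.        , 402.26045849, 188.71871144],
       [  0.        ,   0.        ,   1.        ]]), 'k1': 0.04026550925536815, 'xyz': array([0.00521521, 1.20144621, 0.57273297]), 'orientation': array([ 0.14508096, -0.198438  ,  0.80393959, -0.54153025])}
top {'intrinsics': array([[360.57498424,   0.        , 261.00158433],
       [  0.        , 360.57498424, 190.9307119 ],
       [  0.        ,   0.        ,   1.        ]]), 'k1': 0.006874056110186892, 'xyz': array([0.43852195, 0.13200159, 1.57927603]), 'orientation': array([-0.02900542,  0.71523029, -0.69732804,  0.03657766])}
{'time': 0.1, 'joint_pos': array([-1.27101118e+00,  5.32706725e-02,  1.61417027e+00,  5.06944081e-06,
        1.47602403e+00, -1.19002012e-01]), 'joint_vel': array([-0.00097722, -0.00243661, -0.00506362, -0.00086825, -0.00105084,
        0.00132663]), 'joint_efforts': array([ 3.64794369e-04, -3.94906175e+01, -3.71362388e+01, -7.60941748e-05,
        3.94882460e-03, -1.29594920e-05]), 'tool_pos': array([ 0.25398729, -0.57043518,  0.23019037]), 'tool_rot': array([-9.32563996e-04,  9.78156771e-01,  2.07866435e-01, -8.19927944e-05]), 'contact_force': array([ 0.93256955, -0.25875682, -0.34161859]), 'ft_torque': array([-0.01284793, -0.02395713,  0.00525758]), 'grasp_force': 0.0, 'gripper_width': 0.9961469652487903}
```

View pics/side0.png

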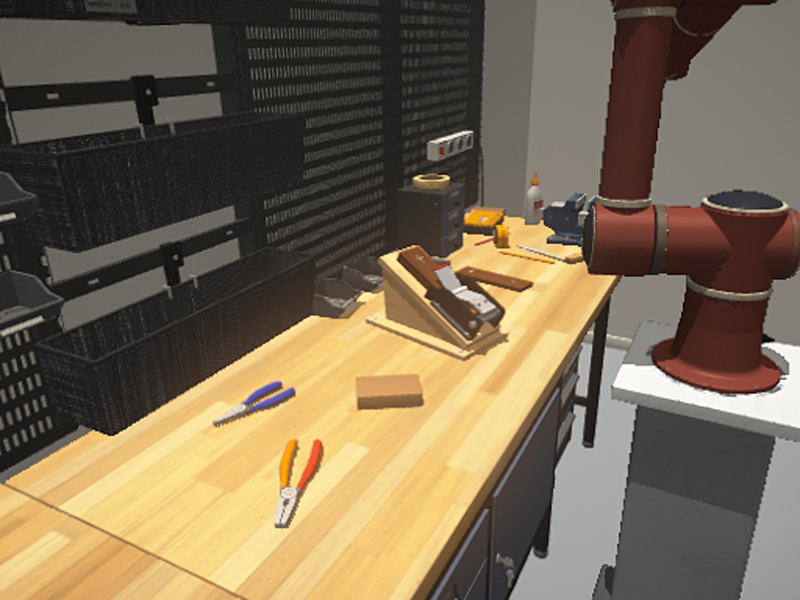

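View pics/top0.png

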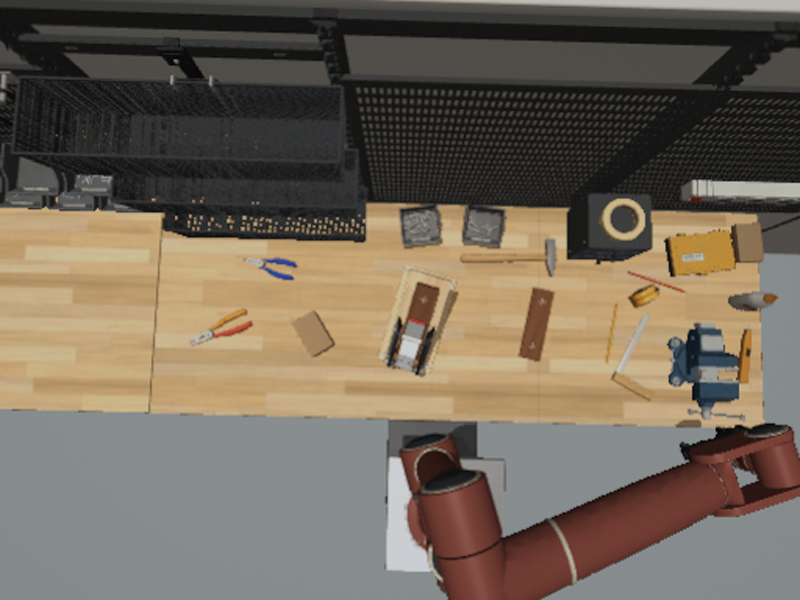

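The side view shows the ramp at about (440,300). slat_new lies beyond it at about (495,278). In the top view the ramp is at (418,320) and slat_new at (537,324), to the right of the ramp. I'll enlarge both.

```bash
python3 - <<'E'
import cv2
for n,x,y in(("top",240,165),("side",230,150)):
    im=cv2.imread(f"/tmp/{n}0.png")[y:y+90,x:x+120]
    cv2.imwrite(f"pics/{n}crop.png",cv2.resize(im,(800,600),interpolation=cv2.INTER_CUBIC))
E
```

```text
(no output)
```

View pics/topcrop.png

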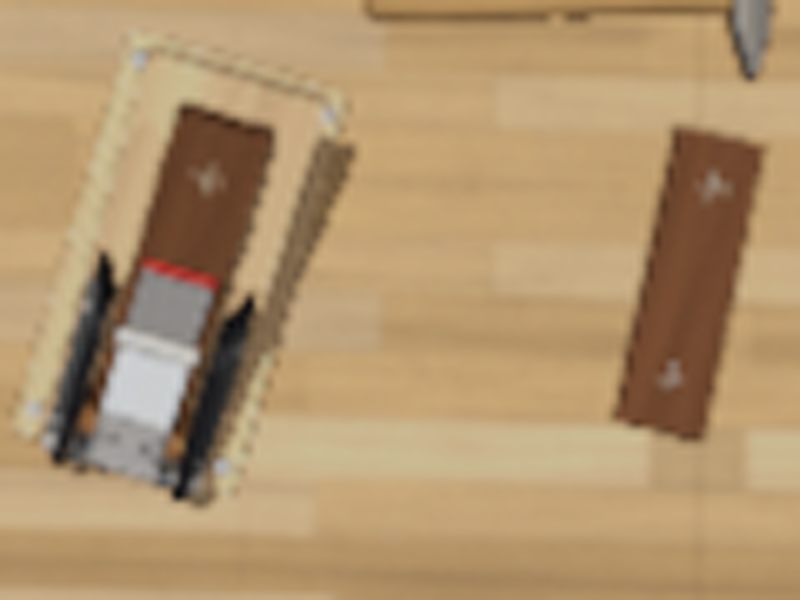

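View pics/sidecrop.png

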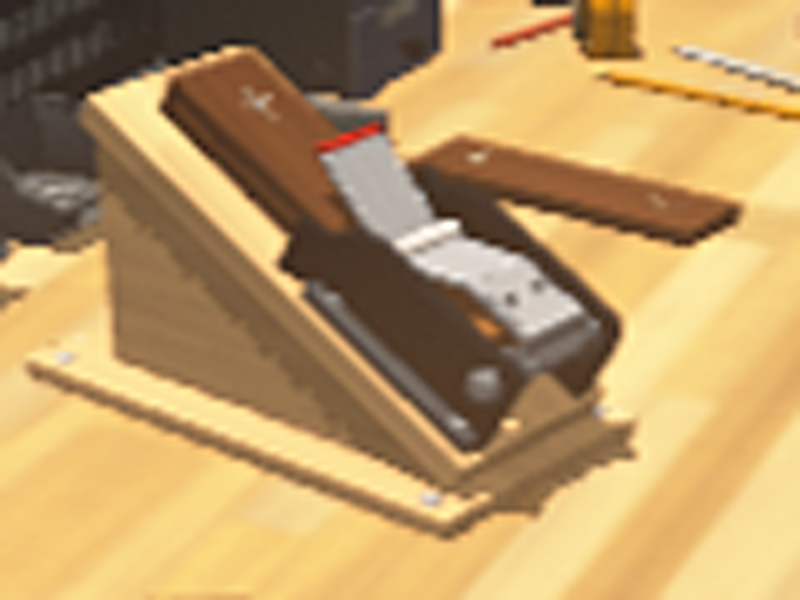

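The top crop shows slat_new's crosses at (713,185) and (671,376), the slat_mid cross at (208,178) and the red tip from (145,263) to (216,285). The side crop shows the same features at (478,156) and (658,201), (259,99), and (318,148) to (382,125). Next I'll triangulate these and fit the poses.

```bash
cat > h.py <<'E'
import numpy as np, cv2
from plant import manip, grab_frame, camera_params
from scipy.spatial.transform import Rotation as R
from scipy.optimize import least_squares
def rot(q): return R.from_quat(np.roll(q,-1))
OFF={"top":(240,165),"side":(230,150)}
P={n:camera_params(n) for n in OFF}
def cp(n,c,off=None,s=.15): return (np.array(c)+.5)*s-.5+np.array(off or OFF[n])
def proj(n,X):
    p=P[n]; r=rot(p["orientation"]).as_matrix()
    K=p["intrinsics"]; rv=cv2.Rodrigues(r.T)[0]; t=-r.T@p["xyz"]
    return cv2.projectPoints(np.atleast_2d(X).astype(float),rv,t,K,np.array([p["k1"],0,0,0.]))[0][:,0]
def tri(a,b):
    f=lambda X:np.r_[proj("top",X)[0]-a,proj("side",X)[0]-b]
    s=least_squares(f,[.6,0,.05]); return s.x,np.abs(s.fun).max()
def bedR(yaw): return R.from_euler("ZY",[yaw,-np.radians(28)])
E
python3 - <<'E'
from h import *
A={"midX":((208,178),(259,99),(165,0,24)),"midL":((183,104),(170,90),(200,30,24)),"midR":((273,128),(247,47),(200,-30,24)),
"tipL":((145,263),(318,148),(111,22,46)),"tipR":((216,285),(382,125),(111,-22,46)),"prL":((118,332),(395,245),(52,25,35)),"prR":((198,353),(460,224),(52,-25,35))}
B={"newF":((713,185),(478,156),(65,0,12)),"newN":((671,376),(658,201),(-65,0,12)),"cFR":((765,148),(462,137),(100,-30,12)),"cNR":((704,438),(742,209),(-100,-30,12)),"cNL":((615,418),(690,232),(-100,30,12)),"cFL":((677,127),None,(100,30,12))}
for D in(A,B):
    for k,(a,b,_) in D.items():
        if b: x,e=tri(cp("top",a),cp("side",b)); print(k,x.round(4),round(e,2))
def fit(D,model,x0):
    def f(p):
        r=[]
        for a,b,m in D.values():
            X=model(p,np.array(m)/1e3)
            r.append(proj("top",X)[0]-cp("top",a))
            if b: r.append(proj("side",X)[0]-cp("side",b))
        return np.concatenate(r)
    s=least_squares(f,x0); print(s.x.round(4),np.sqrt((s.fun**2).mean()).round(3),s.fun.round(2)); return s.x
print("bed x,y,z,yaw");fit(A,lambda p,m:p[:3]+bedR(p[3]).apply(m),[.5,.1,.05,-.3]); 
print("new");fit(B,lambda p,m:p[:3]+R.from_euler("z",p[3]).apply(m),[.5,-.2,0,-.2])
E
```

```text
midX [0.5712 0.0798 0.1554] 0.09
midL [0.6136 0.0952 0.1588] 0.2
midR [0.5988 0.0415 0.1678] 0.4
tipL [0.5209 0.1163 0.1491] 0.32
tipR [0.5079 0.0733 0.1492] 0.07
prL [0.4771 0.1298 0.1121] 0.54
prR [0.4652 0.0805 0.1075] 0.64
newF [ 0.589 -0.256  0.015] 0.26
newN [ 0.4641 -0.2289  0.0148] 0.38
cFR [ 0.6142 -0.2908  0.0127] 0.21
cNR [ 0.4225 -0.2527  0.0085] 0.09
cNL [ 0.4344 -0.1936  0.0126] 0.0
bed x,y,z,yaw
[ 0.4425  0.1117  0.0536 -0.2473] 0.719 [ 0.18 -0.43 -0.24  0.76 -1.15  0.72 -0.07 -2.31  0.03  1.21  0.42 -0.1
  0.36 -0.55  0.23  0.6   0.37 -0.87 -0.69  0.55  0.48  0.53 -0.36  0.8
  0.32  0.69 -0.43 -0.45]
new
[ 0.5254 -0.2426  0.0007 -0.2113] 0.437 [-0.19 -0.21  0.26  0.53 -0.24  0.15  0.88  0.6   0.39 -0.79 -0.18 -0.23
 -0.16  0.36  0.12 -0.81 -0.32  0.1   0.    0.13  0.23 -0.84]
```

```bash
cat > fit.py <<'E'
from h import *
A={"midX":((208,178),(259,99),(165,0,24)),"midL":((183,104),None,(200,30,24)),"midR":((273,128),None,(200,-30,24)),
"tipL":((145,263),(318,148),(111,22,46)),"tipR":((216,285),(382,125),(111,-22,46)),"prL":((118,332),(395,245),(52,25,35)),"prR":((198,353),(460,224),(52,-25,35))}
C={"FL":((140,38),(137.5,75)),"FR":((348,97),(137.5,-75)),"NL":((20,432),(-137.5,75)),"NR":((235,495),(-137.5,-75))}
def f(p):
    r=[]
    for a,b,m in A.values():
        X=p[:3]+bedR(p[3]).apply(np.array(m)/1e3)
        r.append(proj("top",X)[0]-cp("top",a))
        if b: r.append(proj("side",X)[0]-cp("side",b))
    for a,m in C.values():
        X=np.r_[p[:2],.012]+R.from_euler("z",p[3]).apply([p[4]+m[0]/1e3,m[1]/1e3,0])
        r.append((proj("top",X)[0]-cp("top",a))*.5)
    return np.concatenate(r)
s=least_squares(f,[.5,.1,.05,-.3,.1],loss="soft_l1",f_scale=.5); p=s.x
print(p.round(4)); print(f(p).reshape(-1,2).round(2).tolist())
np.save("bed.npy",p)
out=[]
for n in("top","side"):
    x,y=OFF[n] if n=="top" else (230,150)
    w=cv2.resize(cv2.imread(f"/tmp/{n}0.png")[y:y+75,x:x+60],(480,600),interpolation=cv2.INTER_CUBIC)
    def L(pts,o,r,col):
        q=proj(n,o+r.apply(np.array(pts)/1e3)); q=((q-[x,y]+.5)*8-.5)
        cv2.polylines(w,[np.round(q*16).astype(np.int32)],False,col,1,cv2.LINE_AA,4)
    b=bedR(p[3])
    L([(111,30,24),(200,30,24),(200,-30,24),(111,-30,24)],p[:3],b,(0,255,0))
    L([(223,56,0),(223,-56,0)],p[:3],b,(255,255,0)); L([(111,22,46),(111,-22,46)],p[:3],b,(255,0,0))
    L([(91,34,47-15),(91,34,0)],p[:3],b,(255,0,255))
    z=R.from_euler("z",p[3]); c=p[4]*1e3
    L([(c+137,75,0),(c+137,-75,0),(c-137,-75,0),(c-137,75,0),(c+137,75,0)],np.r_[p[:2],.012],z,(0,0,255))
    out.append(w[:, :400])
cv2.imwrite("pics/ov.png",np.hstack(out))
E
python3 fit.py
```

```text
[ 0.442   0.1134  0.0558 -0.2627  0.0895]
[[0.27, -0.22], [0.08, 0.14], [-0.92, 0.84], [0.22, 1.56], [0.25, -0.46], [0.31, 0.0], [0.22, -0.61], [-0.44, 0.01], [0.19, 0.57], [-0.43, 0.28], [-0.01, 0.92], [-0.29, -0.91], [-0.64, -0.6], [0.17, -0.19], [-0.68, 0.06], [-0.15, 0.29]]
```

View pics/ov.png

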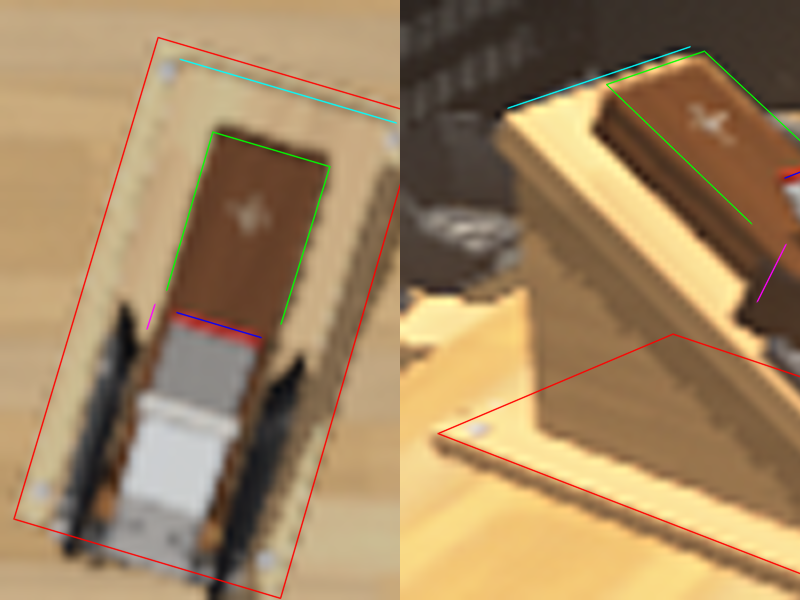

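The overlay shows that the base, tip and slat outlines agree to about 1 px (2–3 mm). The measured heights also fit: bed origin 0.053, and slat_new's top face about 0.012–0.015. Next I'll turn and move above slat_new.

```bash
cat >> h.py <<'E'
def go(pos,Rt):
    """print pure rotation (tool), then translation in the tool axes after that rotation"""
    s=manip.state(); r=rot(s["tool_rot"])
    print("rotvec",(r.inv()*Rt).as_rotvec().round(4),"then trans",Rt.inv().apply(np.array(pos)-s["tool_pos"]).round(4),"| trans in present axes",r.inv().apply(np.array(pos)-s["tool_pos"]).round(4))
def down(yaw): return R.from_euler("z",yaw)*R.from_euler("x",np.pi)
def bedtool(yaw): return bedR(yaw)*R.from_euler("x",np.pi)
def bedpt(b,x,y,z): return np.array(b[:3])+bedR(b[3]).apply([x,y,z])
E
python3 -c "
from h import *
go([.5794,-.2541,.12],down(-.2125))"
```

```text
rotvec [-1.900e-03  4.000e-04  6.313e-01] then trans [ 0.2514 -0.3779  0.1102] | trans in present axes [ 0.4259 -0.1565  0.1106]
```

The manual's scale: shifts go in shares of 0.2 m and turns go in shares of pi rad. Converting my numbers, -0.042 m / 0.2 = -0.21, 0.028 m / 0.2 = 0.14, 0.158 rad / 3.1416 = 0.0503.

```bash
echo '[[[1,0,0,0,0,0,0.0503],[1,0,0,0,0,0,0.0503],[1,0,0,0,0,0,0.0503],[1,0,0,0,0,0,0.05],[1,0.14,-0.21,0.061,0,0,0]]]' | python3 shift.py; echo '[[[1,0.14,-0.21,0.061,0,0,0],[1,0.14,-0.21,0.061,0,0,0],[1,0.14,-0.21,0.061,0,0,0],[1,0.14,-0.21,0.061,0,0,0],[1,0.14,-0.21,0.061,0,0,0]]]' | python3 shift.py;echo '[[[1,0.14,-0.21,0.061,0,0,0],[1,0.14,-0.21,0.061,0,0,0],[1,0.14,-0.21,0.061,0,0,0],[1,0,0,0,0,0,0],[1,0,0,0,0,0,0]]]' | python3 shift.py; python3 -c "
from h import *
go([.5794,-.2541,-.002],down(-.2125))"
```

```text
time: 0.72
tool_pos: [0.2893, -0.5374, 0.2196]
tool_rot: [0.001, 0.994, -0.108, 0.0]
contact_force: [0.9, 0.9, -0.7]
gripper_width: 0.997
grasp_force: 0.0
time: 1.35
tool_pos: [0.4723, -0.3585, 0.1573]
tool_rot: [-0.0, 0.994, -0.106, -0.0]
contact_force: [0.1, -0.9, -0.2]
gripper_width: 1.0
grasp_force: 0.0
time: 1.98
tool_pos: [0.5797, -0.2545, 0.1211]
tool_rot: [0.0, 0.994, -0.106, -0.001]
contact_force: [-0.1, -0.5, 0.4]
gripper_width: 0.999
grasp_force: 0.0
rotvec [0.0002 0.001  0.0007] then trans [-0.0004 -0.0003  0.1231] | trans in present axes [-0.0003 -0.0003  0.1231]
```

Converted, 0.04 m / 0.2 = 0.2, 0.03 m / 0.2 = 0.15.

```bash
echo '[[[1,0,0,0.2,0,0,0],[1,0,0,0.2,0,0,0],[1,0,0,0.15,0,0,0],[1,0,0,0.06,0,0,0],[1,0,0,0,0,0,0]]]' | python3 shift.py; echo '[[[0.2,0,0,0,0,0,0],[0.2,0,0,0,0,0,0],[0.2,0,0,0,0,0,0],[0.2,0,0,0,0,0,0],[0.2,0,0,0,0,0,0]]]' | python3 shift.py
```

```text
time: 2.6
tool_pos: [0.5795, -0.2552, -0.0006]
tool_rot: [-0.0, 0.994, -0.107, -0.0]
contact_force: [-0.3, 0.4, -0.4]
gripper_width: 0.999
grasp_force: 0.0
time: 3.22
tool_pos: [0.5819, -0.2556, 0.0022]
tool_rot: [0.001, 0.994, -0.106, 0.002]
contact_force: [-1.1, 0.2, 6.0]
gripper_width: 0.669
grasp_force: 64.7
```

Converted, -0.06 m / 0.2 = -0.3, -0.05 m / 0.2 = -0.25.

```bash
echo '[[[0.2,0,0,-0.1,0,0,0],[0.2,0,0,-0.25,0,0,0],[0.2,0,0,-0.3,0,0,0],[0.2,0,0,-0.3,0,0,0],[0.2,0,0,-0.3,0,0,0]]]' | python3 shift.py; echo '[[[0.2,0,0,-0.3,0,0,0],[0.2,0,0,0,0,0,0]]]' | python3 shift.py; python3 -c "
from h import *
b=[.443,.113,.053,-.26]
print(bedpt(b,280,0,56) if 0 else bedpt(b,.285,0,.056))
go(bedpt(b,.285,0,.056),bedtool(b[3]))"
```

```text
time: 3.85
tool_pos: [0.5797, -0.2541, 0.2525]
tool_rot: [0.0, 0.994, -0.106, 0.0]
contact_force: [0.6, -1.1, -1.3]
gripper_width: 0.672
grasp_force: 64.6
time: 4.1
tool_pos: [0.5822, -0.2555, 0.319]
tool_rot: [0.003, 0.994, -0.106, 0.007]
contact_force: [-0.4, 0.0, -1.4]
gripper_width: 0.675
grasp_force: 64.6
[0.66077565 0.05506699 0.23624446]
rotvec [-0.0078  0.4749  0.0481] then trans [-0.0423 -0.3203  0.0712] | trans in present axes [ 0.0104 -0.3205  0.0815]
```

Converted, -0.053 m / 0.2 = -0.265, -0.007 m / 0.2 = -0.035, 0.016 rad / 3.1416 = 0.0051.

```bash
echo '[[[0.2,0,0,0,-0.0008,0.0503,0.0051],[0.2,0,0,0,-0.0008,0.0503,0.0051],[0.2,0,0,0,-0.0008,0.0506,0.0051],[0.2,-0.035,-0.265,0,0,0,0],[0.2,-0.035,-0.265,0,0,0,0]]]' | python3 shift.py;echo '[[[0.2,-0.035,-0.265,0,0,0,0],[0.2,-0.035,-0.265,0,0,0,0],[0.2,-0.035,-0.265,0,0,0,0],[0.2,-0.035,-0.265,0.15,0,0,0],[0.2,0,0,0.15,0,0,0]]]' | python3 shift.py; echo '[[[0.2,0,0,0,0,0,0],[0.2,0,0,0,0,0,0]]]' | python3 shift.py;python3 - <<'E'
from h import *
b=[.443,.113,.053,-.26]
go(bedpt(b,.285,0,.056),bedtool(b[3]))
for n in OFF:
    im=grab_frame(n)[:,:,::-1]; cv2.imwrite(f"/tmp/{n}1.png",im)
t=cv2.imread("/tmp/top1.png")[150:240,240:300]; s=cv2.imread("/tmp/side1.png")[115:205,225:285]
cv2.imwrite("pics/two1.png",np.hstack([cv2.resize(v,(400,600),interpolation=cv2.INTER_CUBIC) for v in(t,s)]))
E
```

```text
time: 4.72
tool_pos: [0.5937, -0.1479, 0.3015]
tool_rot: [0.029, 0.964, -0.128, 0.232]
contact_force: [1.4, 0.4, -0.7]
gripper_width: 0.672
grasp_force: 64.7
time: 5.35
tool_pos: [0.6516, 0.0597, 0.236]
tool_rot: [0.028, 0.964, -0.124, 0.232]
contact_force: [0.0, -1.2, -2.2]
gripper_width: 0.675
grasp_force: 64.8
time: 5.6
tool_pos: [0.6521, 0.0552, 0.2384]
tool_rot: [0.029, 0.964, -0.127, 0.233]
contact_force: [-0.8, 0.3, -0.8]
gripper_width: 0.679
grasp_force: 64.8
rotvec [-0.0028  0.0139 -0.0024] then trans [ 0.0064 -0.0021  0.0059] | trans in present axes [ 0.0065 -0.0021  0.0058]
```

View pics/two1.png

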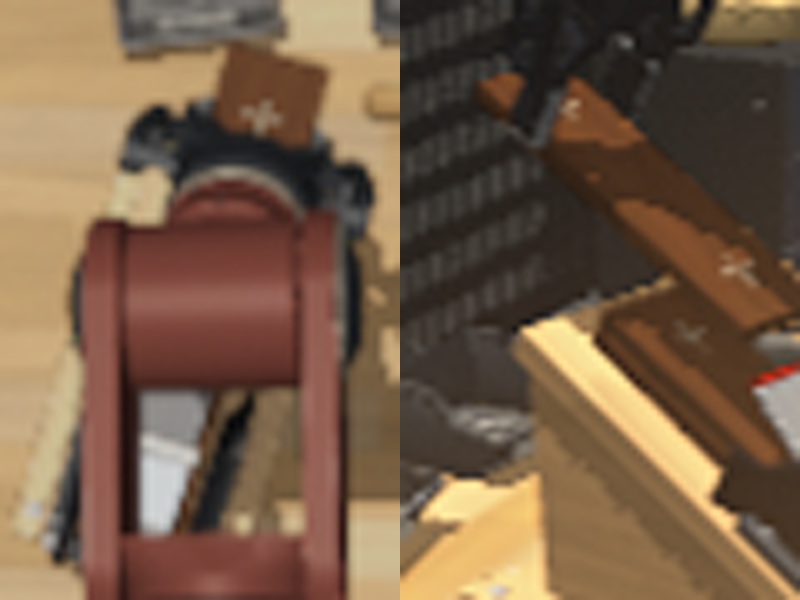

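The left (top) panel shows the held slat's far cross at (263,117). In the right (side) panel its crosses are at (172,108) and (337,267), and the toe is clear to the right.

```bash
python3 - <<'E'
from h import *
b=[.443,.113,.053,-.26]
X,e=tri(cp("top",(263,117),(240,150)),cp("side",(172,108),(225,115))); print(X,e)
B=bedR(b[3]); s=manip.state()
print("far cross rel bed mm",(B.inv().apply(X-b[:3])*1e3).round(1),"rel midX",(B.inv().apply(X-[.5712,.0798,.1554])*1e3+[165,0,24]).round(1))
print("TCP in bed",(B.inv().apply(s["tool_pos"]-b[:3])*1e3).round(1))
# lower cross: side ray, 130 mm from far cross along direction in the vertical plane of yaw -.26: solve pitch,dist
for yaw in(-.26,):
    f=lambda p: proj("side",X-p[1]*bedR(yaw).apply([np.cos(p[0]),0,np.sin(p[0])]))[0]-cp("side",(337,267),(225,115))
    r=least_squares(f,[0,.13]); print("pitch vs bed",r.x)
f=lambda p: proj("side",X-.13*R.from_euler("ZY",[p[1],-np.radians(28)-p[0]]).apply([1,0,0]))[0]-cp("side",(337,267),(225,115))
r=least_squares(f,[0,-.26]); print("pitch,yaw with 130mm",r.x)
E
```

```text
[0.65173498 0.05416866 0.25422986] 0.2160791298928757
far cross rel bed mm [285.9  -3.2  75.9] rel midX [285.9  -4.1  71.6]
TCP in bed [279.9  -2.2  63. ]
pitch vs bed [0.0214105  0.12555755]
pitch,yaw with 130mm [-0.02350524 -0.32388148]
```

Converted, 0.015 m / 0.2 = 0.075, 0.012 m / 0.2 = 0.06, 0.012 rad / 3.1416 = 0.0038.

```bash
echo '[[[0.2,0,-0.015,0,0,0.0038,0],[0.2,0,0,0.075,0,0,0],[0.2,0,0,0.06,0,0,0],[0.2,0,0,0,0,0,0],[0.2,0,0,0,0,0,0]]]' | python3 shift.py; echo '[[[0.2,0,0,0.015,0,0,0],[0.2,0,0,0,0,0,0],[0.2,0,0,0,0,0,0]]]' | python3 shift.py;echo '[[[0.2,0,0,0.015,0,0,0],[0.2,0,0,0,0,0,0],[0.2,0,0,0,0,0,0]]]' | python3 shift.py; python3 - <<'E'
from h import *
b=[.443,.113,.053,-.26]
B=bedR(b[3]); s=manip.state()
print("TCP in bed",(B.inv().apply(s["tool_pos"]-b[:3])*1e3).round(1),"F bed",B.inv().apply(s["contact_force"]).round(1))
go(bedpt(b,.285,0,.056),bedtool(b[3]))
s=grab_frame("side")[:,:,::-1]; cv2.imwrite("/tmp/side2.png",s)
cv2.imwrite("pics/side2.png",cv2.resize(s[125:200,230:330],(800,600),interpolation=cv2.INTER_CUBIC))
E
```

```text
time: 6.32
tool_pos: [0.6655, 0.0552, 0.2138]
tool_rot: [0.03, 0.962, -0.126, 0.239]
contact_force: [0.2, -0.3, -1.6]
gripper_width: 0.676
grasp_force: 64.8
time: 6.7
tool_pos: [0.6668, 0.055, 0.2118]
tool_rot: [0.029, 0.962, -0.126, 0.239]
contact_force: [-0.4, 0.2, -1.4]
gripper_width: 0.674
grasp_force: 64.8
time: 7.08
tool_pos: [0.6681, 0.0546, 0.2089]
tool_rot: [0.03, 0.962, -0.126, 0.239]
contact_force: [0.0, -0.4, -1.3]
gripper_width: 0.677
grasp_force: 64.8
TCP in bed [278.5   1.4  28.4] F bed [-0.5 -0.4 -1.2]
rotvec [-0.0031  0.0018 -0.0019] then trans [ 0.0065  0.0014 -0.0276] | trans in present axes [ 0.0064  0.0014 -0.0276]
```

View pics/side2.png

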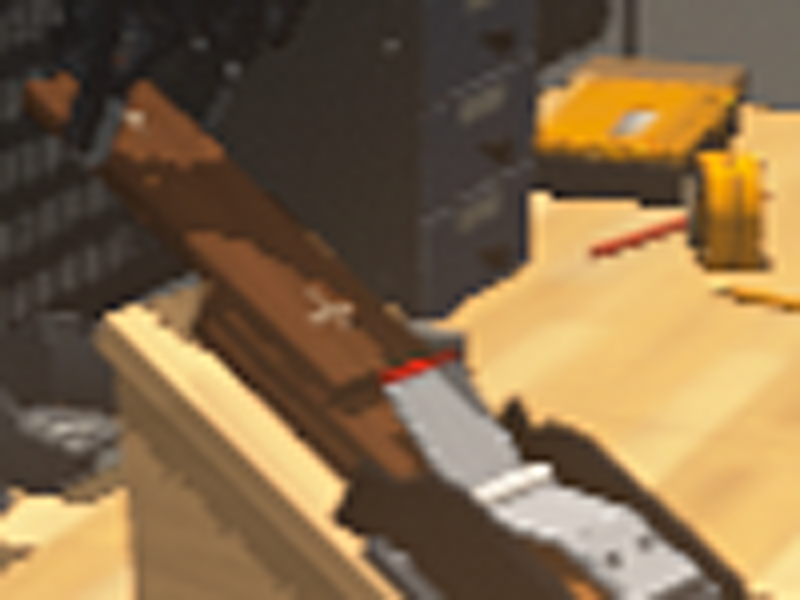

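The side view shows the slat parallel to and just above slat_mid. Its lower end, about (335,400) to (430,345), is just short of the red toe edge at (420,365). I'll lower it to contact.

Converted, 0.0015 m / 0.2 = 0.0075.

```bash
cat > st.py <<'E'
from h import *
b=[.443,.113,.053,-.26]; B=bedR(b[3]); s=manip.state()
print("TCP bed",(B.inv().apply(s["tool_pos"]-b[:3])*1e3).round(1),"F",B.inv().apply(s["contact_force"]).round(1),"M",B.inv().apply(s["ft_torque"]).round(2),"t",round(s["time"],2), "rot",(rot(s["tool_rot"]).inv()*bedtool(b[3])).as_rotvec().round(3))
E
for i in 1; do echo '[[[0.2,0,0,0.0075,0,0,0],[0.2,0,0,0,0,0,0]]]' | python3 shift.py >/dev/null; python3 st.py; done
echo '[[[0.2,0,0,0.0075,0,0,0],[0.2,0,0,0,0,0,0]]]' | python3 shift.py >/dev/null; python3 st.py
```

```text
TCP bed [278.4   1.4  26.8] F [-0.1 -0.1 -1.3] M [-0.01  0.28 -0.01] t 7.38 rot [-0.003  0.002 -0.002]
TCP bed [278.8   1.5  25.6] F [-0.8 -0.4  0.2] M [-0.04  0.32  0.03] t 7.62 rot [-0.003  0.002 -0.002]
```

Converted, -0.005 m / 0.2 = -0.025, 0.0005 m / 0.2 = 0.0025.

```bash

echo '[[[0.2,-0.025,0,0.0025,0,0,0],[0.2,-0.025,0,0,0,0,0],[0.2,-0.025,0,0,0,0,0]]]' | python3 shift.py >/dev/null; python3 st.py
echo '[[[0.2,-0.025,0,0,0,0,0],[0.2,-0.025,0,0,0,0,0]]]' | python3 shift.py >/dev/null; python3 st.py
echo '[[[0.2,-0.025,0,0,0,0,0],[0.2,-0.025,0,0,0,0,0]]]' | python3 shift.py >/dev/null; python3 st.py
```

```text
TCP bed [263.6   1.5  25.3] F [-0.   0.8  0.8] M [-0.13  0.14  0.05] t 8.0 rot [-0.003  0.001 -0.002]
TCP bed [253.7   1.6  25.4] F [ 1.7 -0.3  2.1] M [-0.13  0.12  0.04] t 8.25 rot [-0.003  0.001 -0.002]
TCP bed [244.8   1.7  25.9] F [ 3.6 -0.   4.5] M [-0.23 -0.38  0.14] t 8.5 rot [-0.004 -0.002 -0.002]
```

Converted, -0.005 m / 0.2 = -0.025.

```bash

for k in 1 ; do echo '[[[0.2,-0.025,0,0,0,0,0],[0.2,-0.025,0,0,0,0,0]]]' | python3 shift.py >/dev/null; python3 st.py; done
echo '[[[0.2,-0.025,0,0,0,0,0],[0.2,-0.025,0,0,0,0,0]]]' | python3 shift.py >/dev/null; python3 st.py
echo '[[[0.2,-0.025,0,0,0,0,0],[0.2,-0.025,0,0,0,0,0]]]' | python3 shift.py >/dev/null; python3 st.py
```

```text
TCP bed [236.    1.8  26.4] F [7.2 0.3 3.2] M [-0.24 -0.84  0.03] t 8.75 rot [-0.004 -0.004 -0.002]
TCP bed [226.2   1.8  26.4] F [ 6.4 -0.4  2.2] M [-0.27 -0.9   0.05] t 9.0 rot [-0.004 -0.004 -0.002]
TCP bed [216.4   1.9  26.4] F [ 8.4 -0.4  1.9] M [-0.22 -1.02  0.07] t 9.25 rot [-0.004 -0.005 -0.002]
```

Converted, -0.005 m / 0.2 = -0.025.

```bash

echo '[[[0.2,-0.025,0,0,0,0,0],[0.2,-0.025,0,0,0,0,0]]]' | python3 shift.py >/dev/null; python3 st.py
echo '[[[0.2,-0.025,0,0,0,0,0],[0.2,-0.025,0,0,0,0,0]]]' | python3 shift.py >/dev/null; python3 st.py
echo '[[[0.2,-0.025,0,0,0,0,0],[0.2,-0.025,0,0,0,0,0]]]' | python3 shift.py >/dev/null; python3 st.py
echo '[[[0.2,-0.025,0,0,0,0,0],[0.2,-0.025,0,0,0,0,0]]]' | python3 shift.py >/dev/null; python3 st.py
```

```text
TCP bed [207.9   2.1  27. ] F [7.  0.  0.1] M [-0.19 -0.73  0.01] t 9.5 rot [-0.005 -0.008 -0.002]
TCP bed [195.9   1.9  26.3] F [6.3 0.5 3.1] M [-0.33 -0.8   0.02] t 9.75 rot [-0.004 -0.003 -0.002]
TCP bed [185.8   1.9  26.3] F [6.3 0.4 3. ] M [-0.29 -0.87  0.04] t 10.0 rot [-0.004 -0.003 -0.002]
TCP bed [175.8   1.9  26.3] F [6.3 0.5 2.3] M [-0.32 -0.88  0.07] t 10.25 rot [-0.004 -0.003 -0.002]
```

Converted, -0.005 m / 0.2 = -0.025, -0.004 m / 0.2 = -0.02.

```bash

echo '[[[0.2,-0.025,0,0,0,0,0],[0.2,-0.02,0,0,0,0,0]]]' | python3 shift.py >/dev/null; python3 st.py
echo '[[[0.2,-0.015,0,0,0,0,0],[0.2,0,0,0,0,0,0]]]' | python3 shift.py >/dev/null; python3 st.py
echo '[[[0.2,-0.015,0,0,0,0,0],[0.2,0,0,0,0,0,0]]]' | python3 shift.py >/dev/null; python3 st.py
```

```text
TCP bed [166.7   2.   26.3] F [5.2 0.7 3.1] M [-0.33 -0.83  0.05] t 10.5 rot [-0.004 -0.003 -0.002]
TCP bed [163.4   2.   26.3] F [4.5 0.9 4.3] M [-0.31 -0.66  0.07] t 10.75 rot [-0.004 -0.002 -0.002]
TCP bed [160.4   2.   26.3] F [ 4.6 -0.3  3.5] M [-0.34 -0.68  0.04] t 11.0 rot [-0.004 -0.002 -0.002]
```

Converted, -0.002 m / 0.2 = -0.01.

```bash

echo '[[[0.2,-0.01,0,0,0,0,0],[0.2,0,0,0,0,0,0]]]' | python3 shift.py >/dev/null; python3 st.py
echo '[[[0.2,-0.01,0,0,0,0,0],[0.2,0,0,0,0,0,0]]]' | python3 shift.py >/dev/null; python3 st.py
echo '[[[0.2,-0.005,0,0,0,0,0],[0.2,0,0,0,0,0,0]]]' | python3 shift.py >/dev/null; python3 st.py
```

```text
TCP bed [158.5   2.   26.3] F [ 5.6 -0.   3.6] M [-0.28 -0.7   0.04] t 11.25 rot [-0.004 -0.002 -0.002]
TCP bed [156.5   2.   26.3] F [5.4 0.1 4.2] M [-0.34 -0.73  0.01] t 11.5 rot [-0.004 -0.002 -0.002]
TCP bed [155.7   2.   26.3] F [5.7 0.8 3.2] M [-0.32 -0.78  0.03] t 11.75 rot [-0.004 -0.003 -0.002]
```

Converted, -0.001 m / 0.2 = -0.005.

```bash

echo '[[[0.2,-0.005,0,0,0,0,0],[0.2,0,0,0,0,0,0]]]' | python3 shift.py >/dev/null; python3 st.py
echo '[[[0.2,-0.005,0,0,0,0,0],[0.2,0,0,0,0,0,0]]]' | python3 shift.py >/dev/null; python3 st.py
echo '[[[0.2,-0.005,0,0,0,0,0],[0.2,0,0,0,0,0,0]]]' | python3 shift.py >/dev/null; python3 st.py
python3 - <<'E'
from h import *
for n in OFF: cv2.imwrite(f"/tmp/{n}3.png",grab_frame(n)[:,:,::-1])
s=cv2.imread("/tmp/side3.png")
cv2.imwrite("pics/side3.png",cv2.resize(s[135:225,230:350],(800,600),interpolation=cv2.INTER_CUBIC))
E
```

```text
TCP bed [155.6   2.   26.3] F [ 9.4 -1.4 -0. ] M [-0.29 -1.3  -0.03] t 12.0 rot [-0.004 -0.005 -0.002]
TCP bed [155.6   2.   26.6] F [11.6  0.1 -1.2] M [-0.37 -1.57  0.01] t 12.25 rot [-0.005 -0.007 -0.002]
TCP bed [155.6   2.   27. ] F [12.4 -0.7 -2.2] M [-0.42 -1.85  0.04] t 12.5 rot [-0.005 -0.009 -0.002]
```

View pics/side3.png

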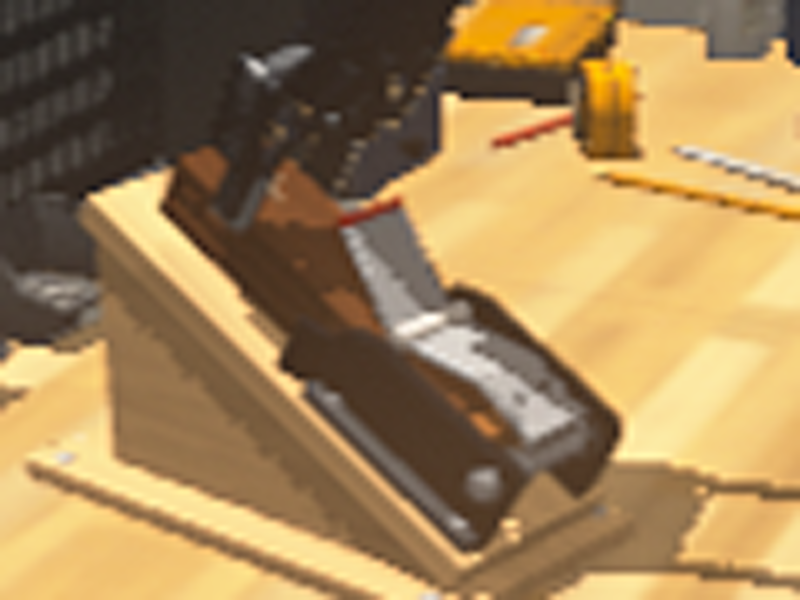

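The slat stopped sharply at TCP x = 155.6 mm, where home should be about 155, and the side view shows the stack flush at its upper end near (170,190) with the presser on top. I'll ease the push slightly, then release and retreat.

Converted, 0.0015 m / 0.2 = 0.0075.

```bash

echo '[[[0.2,0.0075,0,0,0,0,0],[0.2,0,0,0,0,0,0]]]' | python3 shift.py >/dev/null; python3 st.py
echo '[[[1,0,0,0,0,0,0],[1,0,0,0,0,0,0],[1,0,0,0,0,0,0],[1,0,0,0,0,0,0]]]' | python3 shift.py; python3 st.py
echo '[[[1,0,0,-0.1,0,0,0],[1,0,0,-0.15,0,0,0],[1,0,0,-0.25,0,0,0],[1,0,0,-0.25,0,0,0],[1,0,0,-0.25,0,0,0]]]' | python3 shift.py
echo '[[[1,0,0.3,0,0,0,0],[1,0,0.3,0,0,0,0],[1,0,0.3,0,0,0,0],[1,0,0.3,0,0,0,0],[1,0,0,0,0,0,0]]]' | python3 shift.py
python3 - <<'E'
from h import *
for n in OFF: cv2.imwrite(f"/tmp/{n}4.png",grab_frame(n)[:,:,::-1])
s=cv2.imread("/tmp/side4.png")[150:225,230:330][:,:65]; t=cv2.imread("/tmp/top4.png")[165:240,240:305][:,:35+0]
s=cv2.imread("/tmp/side4.png")[150:225,235:335][:, :100]
t=cv2.imread("/tmp/top4.png")[165:240,240:300]
s=s[:, :75]
f=lambda v,w:cv2.resize(v,(w,440),interpolation=cv2.INTER_CUBIC)
cv2.imwrite("pics/two4.png",np.hstack([f(t,352),f(s,440)]))
E
```

```text
TCP bed [155.6   2.   26.4] F [ 9.4 -1.1 -1.7] M [-0.31 -1.4  -0.02] t 12.85 rot [-0.004 -0.006 -0.002]
time: 13.35
tool_pos: [0.5612, 0.0832, 0.1459]
tool_rot: [0.03, 0.962, -0.126, 0.239]
contact_force: [0.4, -0.2, 0.1]
gripper_width: 1.001
grasp_force: 0.0
TCP bed [151.2   1.6  24.8] F [ 0.4 -0.1 -0.2] M [ 0.02  0.22 -0.04] t 13.35 rot [-0.003  0.003 -0.002]
time: 13.98
tool_pos: [0.4701, 0.1068, 0.3246]
tool_rot: [0.029, 0.962, -0.126, 0.239]
contact_force: [0.1, 0.8, 0.8]
gripper_width: 1.0
grasp_force: 0.0
time: 14.6
tool_pos: [0.4073, -0.1311, 0.3222]
tool_rot: [0.031, 0.961, -0.133, 0.239]
contact_force: [0.5, -0.2, -0.1]
gripper_width: 1.0
grasp_force: 0.0
```

View pics/two4.png

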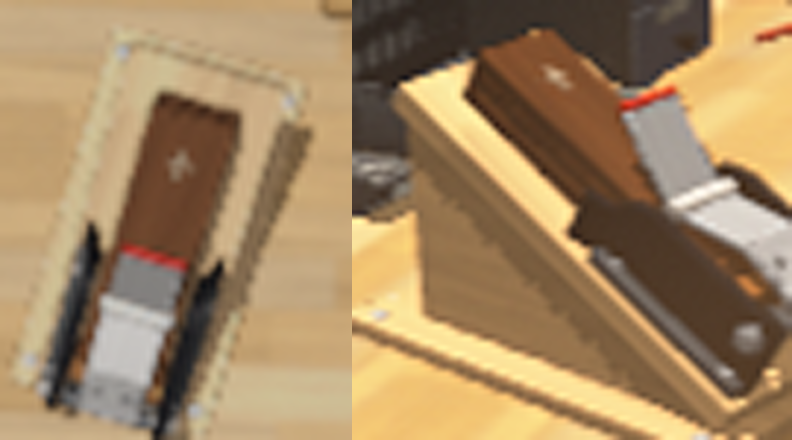

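The stack looks three-high, with the presser resting on it, the cross at (179,164) in the top panel and (557,76) in the side panel. I'll check position and squareness numerically, and enlarge the upper end before and after.

```bash
python3 - <<'E'
from h import *
k=60/352
X,e=tri(cp("top",(179,164),(240,165),k),cp("side",(557-352,76),(235,150),75/440)); print(X,e)
print("offset from mid cross in bed, mm (expect 0,0,12)",(bedR(-.26).inv().apply(X-[.5712,.0798,.1554])*1e3).round(1))
f=lambda n,i,x,y:cv2.resize(cv2.imread(f"/tmp/{n}{i}.png")[y:y+30,x:x+40],(400,300),interpolation=cv2.INTER_CUBIC)
cv2.imwrite("pics/cmp.png",np.vstack([np.hstack([f("top",i,255,175) for i in(0,4)]),np.hstack([f("side",i,245,148) for i in(0,4)])]))
E
```

```text
[0.56549697 0.08268542 0.16356939] 0.12736861772839347
offset from mid cross in bed, mm (expect 0,0,12) [-1.7  1.3 10.1]
```

View pics/cmp.png

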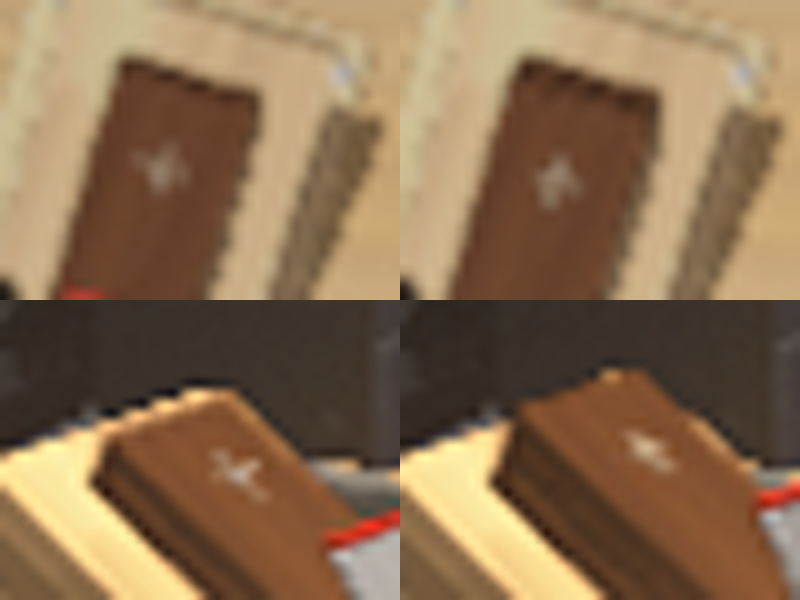

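The before and after pairs show the new slat flush with the stack at its upper end and parallel to it. Its cross is within about 2 mm of where it should be, and one thickness higher.

```bash
python3 -c "
from plant import manip, grab_frame, camera_params
print(manip.job_done())"
```

```text
the job is handed in; nothing more can be done
None
```

The dark slat is in on top of the other two, home against the stop and held by the hold-down; the final pictures put it within about 2 mm of square. I let go, backed the arm clear and handed the job in at about 15 s, with no result shown yet.

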